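# Slide a sign blank out over the ledge to show its edge

### The arm

A 6-joint arm with a two-finger parallel gripper is mounted at the origin on the work surface. World frame = base frame: x ahead of the robot, y to its left, z up, the work surface at z = 0. Lengths are in mm, angles in degrees, forces in N, time in s.
With the tool pointing down it reaches from about 300 to 750 mm from the base axis. Payload 8.5 kg.
Tool frame: the origin (TCP) lies at the very end of the fingers, on their centre line; the grasp point (between the pads) lies tcp_to_grasp behind it (tcp_to_grasp is the distance from the TCP to the grasp point, in mm); z points along the fingers, y is the direction in which the jaws open and shut (so a half turn about z gives the same grasp; the last joint's range is limited). The gripper opens to 85 mm and grips with 20 to 120 N. Pads are 22 mm wide; open, the fingers measure 114 mm over their backs; the gripper's body (76 mm by 85 mm) begins 54 mm behind the grasp point. The pads swing forward as they close: fully open they stand 13 mm farther back than shut.
Start: joints at [-76.679, 21.807, 74.336, -0, 83.858, -12.336], TCP at [238.133, -495.755, 206.022] pointing down, gripper open.
Joint ranges: [-178.18, 178.18], [-50.72, 133.34], [12.68, 142.11], [-81.47, 261.47], [9.98, 163.14], [-165.26, 165.26]. Speed limits (degrees/s): [136.94, 136.94, 180, 180, 180, 180].

### API

Orientations are given as a 3x3 rotation matrix whose columns are the frame's x, y, z axes.
In Python, from cell import * gives the robot as it stands.
- The arm moves only by the shell command python3 -m pendant 'ROWS' [FORCE]. ROWS is text: rows parted by semicolons, each of 7 numbers parted by spaces: the shift along the tool's x, y, z in cm, then the turn, a rotation vector about the tool's x, y, z in degrees, then the finger opening in cm, from 0 to 8.54. A call has exactly 5 rows; each row is the pose to reach, as a shift and turn from the pose commanded when the call began, along the tool's axes at that moment; what a row does not reach only later rows make up. A row lasts 1/10 s, in which the tool goes at most 50 mm and 8.59 degrees, less where a joint would pass 70% of its speed; a pose out of reach is approached as far as the arm can. A call with a gripper value outside its range is refused whole. The fingers move at their own pace and stop on an object; FORCE is the grip in N (left out, the last holds). Time passes only in rows, so rows that repeat a pose let the fingers close, or fill a call up. It gives the time, the measured TCP pose, the force and the opening at its end, in the units of the state.
- observe(): the state, without advancing time (a new reading comes with each control period).
- capture(name): name is "scene" or "top" or "wrist"; returns a dict with "img" (384x512x3 uint8, red, green, blue), "z_map" (384x512 float32, mm along the optical axis (not along the pixel's ray), 0 where there is no reading), "mtx" (3x3 intrinsics, pixels), "world_to_cam" (4x4, takes a point from world to camera coordinates). Camera axes: x right, y up, looking along -z (the intrinsics and any distortion apply to the point x, -y, -z); pixel columns grow to the right and rows downward; lengths in mm; the calibration is good to about 2 mm. A picture is of the moment at which its call begins.
- finish_job(): hands the job in, once; it reports no verdict.
Trained networks look in the newest picture that a camera, given by its name, has taken for a name from the list of things; names that differ only in an ending like _2 or _b are one class to them, and where a whole thing is asked for, a point or a joint stands for the part that bears it (a point fixed in the world has none). Each returns a list of dicts, best first, with "p" (0 to 1); they miss things now and then, are a little off and sometimes report something else, mostly with a low value. They report only what shows in the picture. A call takes as long as a camera call.
- trace(camera, thing): "mask" (384x512 bool, what is visible of it) and "at" ([row, column] in pixels, amid what is visible of it).
- landmark_of(camera, thing): "at" ([row, column] in pixels: a listed point, or the origin of a listed thing).
The state is a dict: "t": time; "joints": joint angles; "dq": joint speeds; "joint_torque": joint torques, N m; "tcp_pos": TCP position; "orientation": TCP orientation; "force": force on the tool from outside, world axes, zero at the start; "torque": the same for the moment, N m; "grip_width": opening from 0.0 (shut) to 1.0 (fully open).
Only numpy, scipy, OpenCV 4.12 (cv2) and the standard library are available. Lean on these libraries where they do the work, as an engineer would, in place of code of your own. Each camera call takes 0.05 s, during which the arm holds its last target. There are 200 camera calls.

### The job

Push the sign plate with the orange band along its lane, sliding flat on the ledge, until the whole orange band juts out over the ledge's red end with no more than about a centimetre of the white behind it, so that its edge is free for trimming. Only push it with the fingers: do not pick it up or tip it. Leave the blue-banded plate and everything else on the bench where they are.

Things in the scene. Friction and masses are not known exactly. Their poses are not given: they have to be found in the camera images.
- ledge: fixed plywood ledge, grey top 60 mm above the bench, 340 mm long (its x), 228 wide (y). Origin: centre of its underside; x runs along the lanes to the open end with the red edge strip. Three aluminium guide strips stand 10 mm above the top along its length: 12 mm wide in the middle, 8 mm at each side. Between them two lanes 100 mm wide, centred 56 mm either side of the middle, open at both ends.
- ledge_end (a point): middle of the ledge's top edge at the red end, 170 mm along the ledge's x from its origin, at the height of the top (60 mm); axes as the ledge's (x points outwards over the drop)
- plate_orange: white rigid sign blank, about 0.12 kg, 160 mm long (its x), 88 wide (y), 8 thick, lying flat lengthwise in either lane. The 40 mm at its +x end, the front, are a full-width orange band, towards the red end of the ledge. Origin: centre of its underside, 80 mm from front and rear edges. Slides with ordinary friction, stops when no longer pushed; tips off if half its length overhangs.
- plate_orange_front (a point): middle of the lower front edge of the orange-banded plate (the outer edge of its band)
- plate_blue: the other plate, to be left alone: same white blank, 160 x 88 x 8 mm, with a blue band, in the other lane. Origin: centre of its underside
- spray: bystander: capped bottle, 64 mm diameter, 190 mm tall; origin centre of its foot
- tape: bystander: roll of yellow tape lying flat, 100 mm across, 24 mm high; origin centre of its underside
- squeegee: bystander: flat blue squeegee card with a grey felt edge, 90 x 100 x 12 mm; origin on its underside, 7 mm from the middle
- mug: bystander: white mug, 80 mm across, 90 mm tall; origin centre of its foot
- primer: bystander: small can, 60 mm diameter, 80 mm tall; origin centre of its foot
- scraper: bystander: flat hand scraper lying on the bench; origin on its underside

How it is judged:
By the outcome, as a careful person would: the job done as asked, in the order asked, and still so for the second after the job is handed in, with the robot touching nothing.
It also fails if it takes over 35 s, if anything falls off the work surface, if the arm or the gripper's body presses on something with over 40 N, if the wrist force passes 120 N, or if a joint passes its speed limit or range.

## Working session

There is one attempt and no reset: what is moved stays moved. The work goes in short steps, Python scripts to look and compute and a shell command to move; the robot and the scene stay as the last step left them, time stands still between calls to the robot, and variables do not carry over. Pictures are saved under pics/ and viewed, about 8 in all and at most 12, crops included, and the job is handed in when it is done.

```bash
mkdir -p pics; cat > h.py <<'E'
from cell import *
import numpy as np, cv2
def world(c,rc,z=None):
    """pixel -> world, using depth, or a plane at height z"""
    r,q=rc; K=c["mtx"]; T=np.linalg.inv(c["world_to_cam"])
    d=np.array([(q-K[0,2])/K[0,0],-(r-K[1,2])/K[1,1],-1.])
    if z is None: return T[:3,:3]@(d*c["z_map"][int(round(r)),int(round(q))])+T[:3,3]
    w=T[:3,:3]@d; o=T[:3,3]; return o+w*(z-o[2])/w[2]
def save(c,n): cv2.imwrite("pics/"+n,c["img"][:,:,::-1])
E
python3 - <<'E'
from h import *
np.set_printoptions(precision=1,suppress=True)
for n in("top","scene"):
    c=capture(n); save(c,n+"0.png"); print(n,[k for k in c])
    for t,z in(("plate_orange",60),("plate_orange_front",60),("plate_blue",60),("ledge_end",60),("ledge",0),("spray",0),("mug",0)):
        L=landmark_of(n,t)
        if L: print(t,L[0]["p"],L[0]["at"],world(c,L[0]["at"],z))
s=observe();print(s["t"],s["tcp_pos"],s["orientation"],s["grip_width"],s["force"])
print(tcp_to_grasp)
E
```

```text
top ['img', 'z_map', 'mtx', 'world_to_cam']
plate_orange 0.8 [215.8, 242.2] [498.8  21.9  60. ]
plate_orange_front 0.72 [221.6, 219.7] [478.9  97.   60. ]
plate_blue 0.81 [182.8, 247.0] [611.4   6.6  60. ]
ledge_end 0.57 [210.4, 183.8] [515.8 217.8  60. ]
ledge 0.93 [208.7, 233.1] [529.5  54.6   0. ]
spray 0.9 [189.8, 377.7] [ 600.4 -459.3    0. ]
mug 0.71 [203.1, 112.2] [546.6 476.5   0. ]
scene ['img', 'z_map', 'mtx', 'world_to_cam']
plate_orange 0.75 [195.2, 285.9] [491.  32.  60.]
plate_orange_front 0.84 [209.1, 305.0] [478.7 116.2  60. ]
plate_blue 0.56 [205.7, 254.8] [600.2  16.7  60. ]
ledge_end 0.72 [239.8, 310.8] [541.1 223.6  60. ]
ledge 0.69 [217.4, 274.7] [544.1  46.6   0. ]
spray 0.96 [146.9, 190.0] [ 605.8 -463.8    0. ]
mug 0.9 [319.6, 371.0] [543.5 480.    0. ]
0.8 [ 238.1 -495.8  206. ] [[ 0.9  0.4 -0. ]
 [ 0.4 -0.9 -0. ]
 [-0.   0.  -1. ]] 0.9990279524137947 [-0.  -0.2 -0.1]
18.700000000000003
```

```bash
python3 -c "
import cv2,numpy as np
a=cv2.imread('pics/top0.png')[130:300,90:420];b=cv2.imread('pics/scene0.png')
cv2.imwrite('pics/t1.png',cv2.resize(a,(792,408),interpolation=cv2.INTER_CUBIC))"
python3 - <<'E'
from h import *
np.set_printoptions(precision=1,suppress=True)
c=capture("top"); print(c["world_to_cam"][:3])
hsv=cv2.cvtColor(c["img"],cv2.COLOR_RGB2HSV)
# segment bands, red strip, by colour inside ledge region
for n,lo,hi,z in(("orange",(8,120,100),(22,255,255),68),("blue",(95,120,60),(125,255,255),68),("red",(172,120,80),(180,255,255),60),("red0",(0,150,80),(6,255,255),60)):
    m=cv2.inRange(hsv,lo,hi); k,l,st,ce=cv2.connectedComponentsWithStats(m)
    for i in range(1,k):
        if st[i,4]>15:
            p=np.argwhere(l==i)[:,::-1].astype(np.float32); r=cv2.boxPoints(cv2.minAreaRect(p))
            print(n,st[i],np.array([world(c,(v,u),z)[:2] for u,v in r]).ravel())
for t in("plate_orange","plate_blue"):
    m=trace("top",t)[0]["mask"]; p=np.argwhere(m)[:,::-1].astype(np.float32)
    r=cv2.boxPoints(cv2.minAreaRect(p)); print(t,m.sum(),np.array([world(c,(v,u),68)[:2] for u,v in r]).ravel())
E
```

```text
[[    0.     -1.      0.    -26.4]
 [    1.      0.      0.2  -586.1]
 [   -0.2     0.      1.  -1385.2]]
orange [218 209  13  27 308] [518.7 105.2 521.1  66.2 434.6  60.3 432.3  98.9]
orange [489 224  23   4  71] [ 464.9 -809.9  475.  -810.8  475.4 -886.1  465.3 -885.2]
blue [127  83   3  30  40] [855.1 424.  960.7 425.5 960.5 420.1 854.9 418.7]
blue [222 177  13  26 289] [628.9  93.3 631.8  55.2 545.9  48.5 543.1  86.3]
blue [383 176  18  18 141] [ 619.7 -443.2  649.4 -488.2  598.4 -519.6  569.  -474.6]
blue [ 87 236  35  34 625] [375.5 530.6 431.6 489.5 374.1 414.  318.7 455.4]
red0 [ 50 132   5   6  19] [783.1 682.8 783.2 669.2 765.5 667.8 765.4 681.3]
red0 [ 463  133   30  136 2554] [ 793.1 -747.3  799.4 -817.5  328.9 -814.5  323.7 -747.8]
red0 [185 177   4  28  93] [629.8 217.2 629.9 207.  537.5 204.4 537.5 214.4]
red0 [395 176   9   9  60] [ 626.8 -496.2  646.2 -516.2  627.1 -534.3  607.7 -514.2]
red0 [186 210   4  29 101] [517.2 210.5 517.3 200.4 423.9 197.8 423.8 207.7]
plate_orange 1272 [521.6 106.4 533.2 -56.9 444.1 -62.6 432.9  99.2]
plate_blue 1274 [635.4  95.6 645.4 -67.5 551.4 -72.2 541.7  89.2]
```

View pics/t1.png

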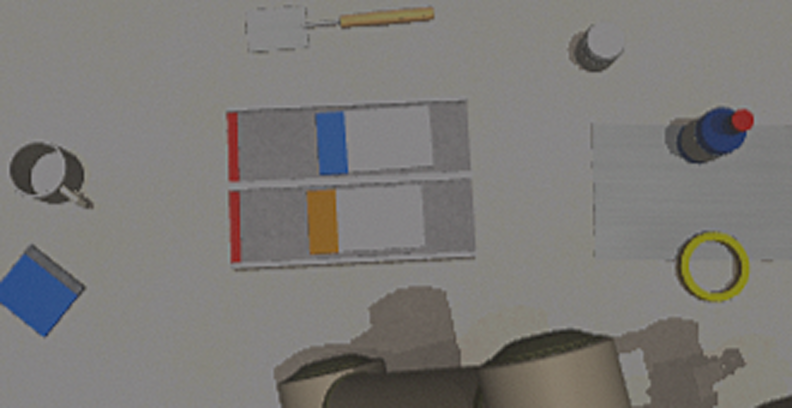

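View pics/scene0.png

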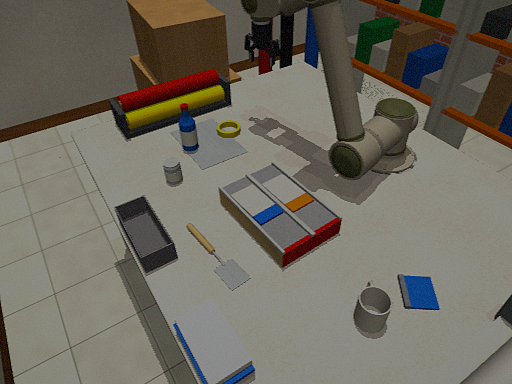

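The top picture (crop ×2.4, offset 90,130) shows the orange plate in the lane nearest the robot. Its band is at about (322,222) and its rear edge at about (425,217). The red end is at (235,227), which is +y. The scene picture agrees, with the orange band at (300,203). The way to the plate's rear is clear, so I'll close the fingers and approach.

```bash
python3 -m pendant '4.0 -2.5 0.2 0 0 -6.8 0; 8.0 -5.0 0.4 0 0 -13.6 0; 12.0 -7.5 0.6 0 0 -20.4 0; 16.0 -10.0 0.8 0 0 -27.2 0; 20.0 -12.5 1.0 0 0 -34 0' 20
python3 - <<'E'
from h import *
np.set_printoptions(precision=3,suppress=True)
s=observe();R=s["orientation"];print(s["t"],s["tcp_pos"],R[:,0])
print(R.T@(np.array([488,-110,175])-s["tcp_pos"]), np.degrees(np.arctan2(R[1,0],R[0,0])))
E
```

```text
t: 1.45
tcp_pos: [364.9, -294.8, 196.1]
orientation: [[0.501, 0.865, 0.0], [0.865, -0.501, -0.0], [-0.0, 0.0, -1.0]]
force: [0.3, -0.9, -0.7]
grip_width: 0.141
1.45 [ 364.947 -294.846  196.108] [ 0.501  0.865 -0.   ]
[221.631  13.797  21.085] 59.912683842273715
```

```bash
python3 -m pendant '4.4 0.3 0.4 0 0 -6.8 0; 8.8 0.6 0.8 0 0 -13.6 0; 13.2 0.9 1.2 0 0 -20.4 0; 17.6 1.2 1.6 0 0 -27.2 0; 22 1.5 2.0 0 0 -33.6 0'
cat > m.py <<'E'
from h import *
import sys
np.set_printoptions(precision=1,suppress=True)
for n in("wrist","top"):
    c=capture(n)
    save(c,n+sys.argv[1]+".png")
    for t in("plate_orange","plate_blue"):
        L=trace(n,t)
        if L:
            m=L[0]["mask"]; p=np.argwhere(m)[:,::-1].astype(np.float32)
            r=cv2.boxPoints(cv2.minAreaRect(p)); print(n,t,L[0]["p"],m.sum(),r.ravel(),np.array([world(c,(v,u),68)[:2] for u,v in r]).ravel())
    for t in("plate_orange","plate_orange_front","ledge_end"):
        L=landmark_of(n,t)
        if L: print(n,t,L[0]["p"],L[0]["at"],world(c,L[0]["at"],60))
s=observe();R=s["orientation"];print(s["t"],s["tcp_pos"],s["force"],np.degrees(np.arctan2(R[1,0],R[0,0])))
E
python3 m.py 2
```

```text
t: 1.95
tcp_pos: [489.2, -112.5, 176.1]
orientation: [[-0.062, 0.998, 0.0], [0.998, 0.062, -0.0], [-0.0, 0.0, -1.0]]
force: [-0.1, -1.0, 0.1]
grip_width: -0.0
wrist plate_orange 0.87 13174 [204. 125. 204.   0. 313.   0. 313. 125.] [437.3 -58.7 436.4  38.2 522.7  43.6 534.1 -52.7]
wrist plate_blue 0.85 15623 [330.6 146.8 338.7  -6.  452.3   0.  444.1 152.8] [552.3 -70.9 542.5  49.  633.   50.6 656.8 -69.9]
wrist plate_orange 0.93 [25.4, 259.2] [481.2  24.7  60. ]
top plate_orange 0.78 1133 [217.  208.8 264.8 206.2 266.3 232.6 218.5 235.2] [520.9 106.1 530.8 -53.8 442.5 -58.6 433.   99.7]
top plate_blue 0.72 1246 [220.4 176.2 268.1 173.2 269.8 199.8 222.1 202.8] [632.1  96.6 643.7 -65.  552.4 -70.4 541.3  89.5]
top plate_orange 0.71 [184.3, 247.5] [606.3   4.8  60. ]
top plate_orange_front 0.95 [221.3, 218.9] [479.9  99.7  60. ]
top ledge_end 0.79 [208.4, 182.9] [522.6 221.   60. ]
2.55 [ 488.2 -114.8  176.1] [ 0.4 -0.2  0.4] 93.1797033588221
```

View pics/wrist2.png

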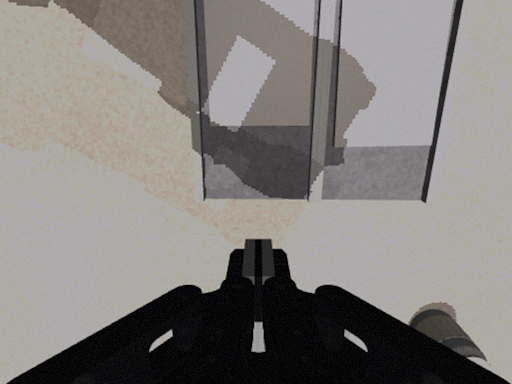

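The wrist view shows the orange plate's rear edge at row 125, columns 205–310. The ledge's back edge is at row 200, and the closed fingers are at about (258,240), in line with the lane. Next I'll lower them behind the plate.

```bash
python3 -m pendant '3.2 0 3 0 0 0 0; 3.2 0 6.5 0 0 0 0; 3.2 0 9.5 0 0 0 0; 3.2 0 10.6 0 0 0 0; 3.2 0 10.9 0 0 0 0'
python3 - <<'E'
from h import *
np.set_printoptions(precision=1,suppress=True)
c=capture("wrist"); save(c,"w3.png"); print(c["world_to_cam"][:3])
for rc in((200,255),(125,230),(125,280)): pass
s=observe();print(s["tcp_pos"],s["force"],s["t"])
E
```

```text
t: 3.05
tcp_pos: [486.3, -82.5, 66.5]
orientation: [[-0.056, 0.998, -0.001], [0.998, 0.056, 0.001], [0.001, -0.001, -1.0]]
force: [0.4, -0.6, 0.5]
grip_width: -0.002
[[   1.     0.1   -0.  -480.2]
 [  -0.1    1.    -0.3  101.3]
 [  -0.     0.3    1.  -214.7]]
[486.7 -82.6  67. ] [-0.7  0.2 -0.2] 3.1
```

View pics/w3.png

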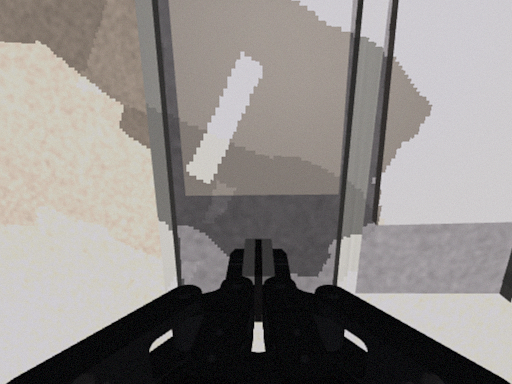

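The fingers are centred in the lane (column 258, lane 178–340), with the plate's rear edge ahead at row 195. I'll lower the last 4 mm and push the first part gently.

```bash
python3 -m pendant '0 0 0.4 0 0 0 0; 0.8 0 0.4 0 0 0 0; 1.6 0 0.4 0 0 0 0; 2.6 0 0.4 0 0 0 0; 3.6 0 0.4 0 0 0 0'
python3 -m pendant '1.5 0 0 0 0 0 0; 3 0 0 0 0 0 0; 4.5 0 0 0 0 0 0; 6.0 0 0 0 0 0 0; 7 0 0 0 0 0 0'
python3 m.py 4
```

```text
t: 3.6
tcp_pos: [484.5, -45.2, 63.3]
orientation: [[-0.057, 0.998, 0.0], [0.998, 0.057, -0.0], [-0.0, 0.0, -1.0]]
force: [-0.6, 0.5, -0.6]
grip_width: -0.004
t: 4.1
tcp_pos: [480.2, 25.3, 63.1]
orientation: [[-0.058, 0.998, -0.0], [0.998, 0.058, 0.0], [0.0, -0.0, -1.0]]
force: [0.2, -0.6, 0.5]
grip_width: -0.006
wrist plate_orange 0.91 27223 [174.  99. 345.  99. 345. 348. 174. 348.] [432.  101.4 519.6 106.6 542.8 -51.9 428.  -58.6]
wrist plate_blue 0.84 28595 [355.9 356.1 377.7 120.7 524.2 134.2 502.4 369.6] [551.2 -58.2 538.3  96.8 617.2  94.5 654.3 -64. ]
wrist plate_orange 0.57 [232.3, 260.4] [481.1  25.9  60. ]
wrist plate_orange_front 0.85 [100.0, 259.5] [475.9 103.5  60. ]
top plate_orange 0.54 93 [223. 233. 223. 225. 266. 225. 266. 233.] [440.5  85.  467.   85.4 467.7 -57.6 441.2 -57.6]
top plate_blue 0.81 1102 [221. 173. 270. 173. 270. 200. 221. 200.] [643.   94.9 644.4 -71.3 551.8 -71.1 550.7  93.4]
top plate_orange 0.67 [221.9, 241.5] [478.3  24.1  60. ]
top plate_orange_front 0.55 [222.1, 218.1] [477.2 102.3  60. ]
top ledge_end 0.64 [211.1, 180.4] [513.4 229.   60. ]
4.7 [480.6  23.3  63. ] [-0.6  0.3  0.5] 93.22839105542715
```

View pics/wrist4.png

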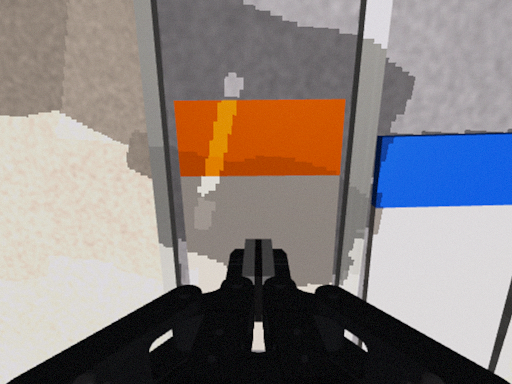

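```bash
python3 - <<'E'
from h import *
np.set_printoptions(precision=1,suppress=True)
c=capture("wrist")
for rc in((130,200),(180,220),(115,250),(90,250),(60,250),(150,300),(250,420),(130,165),(245,258),(240,258),(235,258)): print(rc,world(c,rc),c["z_map"][rc])
for n in ("top","scene"):
    c=capture(n); pts={"top":((228,232),(228,243),(220,260),(190,240),(183,240),(195,195),(228,195)),"scene":((203,302),(215,318),(205,254))}[n]
    for rc in pts: print(n,rc,world(c,rc))
E
```

```text
(130, 200) [445.8  84.7  68.2] 160.08698
(180, 220) [456.9  58.1  68.2] 168.3214
(115, 250) [471.8  93.9  69.1] 156.89195
(90, 250) [471.  106.3  60.7] 161.18776
(60, 250) [470.3 120.9  61.1] 156.32967
(150, 300) [499.6  77.2  68.2] 163.29976
(250, 420) [576.7  22.   69. ] 180.64265
(130, 165) [425.5  82.9  61.9] 166.28044
(245, 258) [479.3  34.8  98.8] 146.59743
(240, 258) [479.3  35.4  94.4] 150.64961
(235, 258) [479.9  26.2  68.8] 177.82173
top (228, 232) [457.1  55.3  69.4]
top (228, 243) [437.3  16.9 357.6]
top (220, 260) [454.4 -26.2 405.8]
top (190, 240) [585.   30.   69.1]
top (183, 240) [608.4  30.2  72.3]
top (195, 195) [568.2 181.6  60.8]
top (228, 195) [457.  178.7  61.2]
scene (203, 302) [475.1  95.5  67.7]
scene (215, 318) [460.4 157.3  58.5]
scene (205, 254) [604.5  19.1  67.4]
```

```bash
python3 - <<'E'
from h import *
np.set_printoptions(precision=1,suppress=True)
c=capture("wrist"); T=c["world_to_cam"]
print("cam",np.linalg.inv(T)[:3,3], observe()["tcp_pos"])
for r in range(232,330,8): print(r,[world(c,(r,q)) for q in(240,253,262)])
K=c["mtx"]
for p in((481,23,63),(480,34,63),(480,34,94)):
    v=T@np.array([*p,1]); print(p,"->",K[1,2]-K[1,1]*v[1]/-v[2],K[0,2]+K[0,0]*v[0]/-v[2])
c=capture("scene"); T=c["world_to_cam"];K=c["mtx"]
for p in((480,23,63),(480,34,63),(480,34,94)):
    v=T@np.array([*p,1]); print(p,"->",K[1,2]-K[1,1]*v[1]/-v[2],K[0,2]+K[0,0]*v[0]/-v[2])
cv2.imwrite("pics/s5.png",cv2.resize(c["img"][110:260,210:370,::-1],(800,750))[:600])
E
```

```text
cam [475.4 101.9 231.4] [480.5  23.5  63. ]
232 [array([469.2,  27.3,  68.1]), array([476.8,  28.1,  68.8]), array([482. ,  28.5,  69.1])]
240 [array([469.4,  22.2,  68.3]), array([476.8,  35. ,  93.6]), array([481.3,  35.3,  93.8])]
248 [array([469.6,  17.4,  69. ]), array([476.9,  34.9, 102. ]), array([481.2,  35.7, 103.1])]
256 [array([471. ,  31.1, 103.4]), array([477.1,  34.7, 109.3]), array([481.1,  35.4, 110.1])]
264 [array([471.4,  30.5, 109.7]), array([477.1,  35.9, 118.3]), array([481. ,  35.2, 116.9])]
272 [array([471.8,  31.1, 117.3]), array([477.3,  35.3, 123.5]), array([480.9,  35. , 122.8])]
280 [array([472.4,  37.2, 132.6]), array([477.4,  33.5, 126.6]), array([481. ,  33. , 125.4])]
288 [array([472.6,  35.9, 135.8]), array([477.5,  31.7, 129.2]), array([481.1,  31.7, 129. ])]
296 [array([472.9,  35.6, 140.1]), array([477.6,  31. , 133.5]), array([481. ,  31.9, 134.4])]
304 [array([473.2,  36.3, 145.4]), array([477.8,  27.2, 133.1]), array([481.2,  28.8, 135. ])]
312 [array([473.5,  40.8, 155.1]), array([477.9,  25.5, 135.6]), array([481.4,  24.9, 134.5])]
320 [array([473.7,  40.7, 158.3]), array([478.2,  21.4, 135. ]), array([481.6,  22.1, 135.6])]
328 [array([473.9,  41. , 161.9]), array([478.4,  17.5, 134.8]), array([481.8,  18.1, 135.3])]
(481, 23, 63) -> 236.0211516216014 259.5989807219886
(480, 34, 63) -> 219.1414733930557 259.0158645422268
(480, 34, 94) -> 242.458823109859 259.24878006687624
(480, 23, 63) -> 191.665598503283 287.06352610160906
(480, 34, 63) -> 193.5802193364387 289.0632751157024
(480, 34, 94) -> 186.43200863379005 289.41949923102453
```

View pics/s5.png

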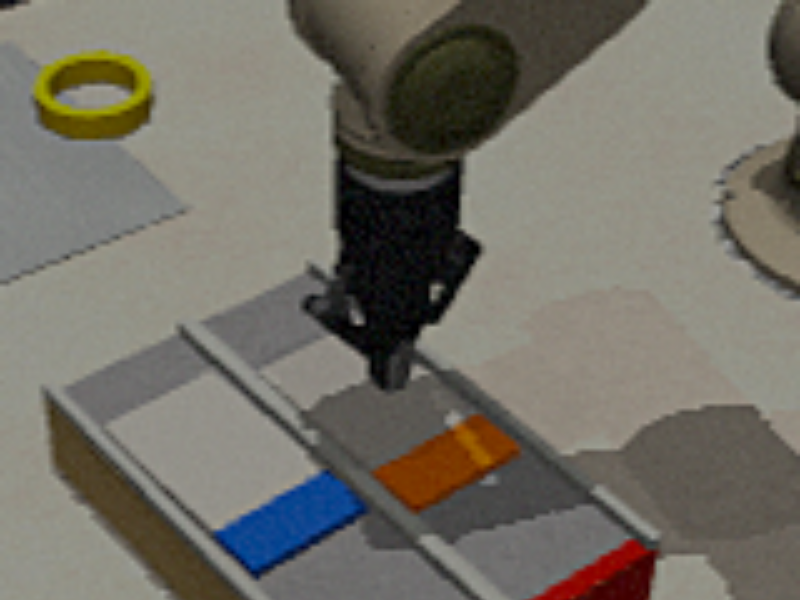

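The scene crop and the wrist depth both show the real fingertip at z≈92–94 while the reported TCP is z=63. So the fingers passed above the plate without touching it, which matches the zero force and the plate not having moved. The tips end about 29 mm short of the reported TCP. I'll go back, descend with that offset, and check for contact.

```bash
python3 -m pendant '-4 0 0 0 0 0 0; -8 0 0 0 0 0 0; -10.8 0 0 0 0 0 0; -10.8 0 1.2 0 0 0 0; -10.8 0 2.3 0 0 0 0'
python3 - <<'E'
from h import *
np.set_printoptions(precision=1,suppress=True)
c=capture("wrist"); c=capture("wrist");s=observe();print(s["tcp_pos"],s["force"],s["t"])
for r in range(190,260,6): print(r,world(c,(r,220)),world(c,(r,262)))
E
```

```text
t: 5.45
tcp_pos: [486.7, -85.0, 39.6]
orientation: [[-0.055, 0.998, 0.0], [0.998, 0.055, -0.0], [-0.0, 0.0, -1.0]]
force: [-0.1, 0.3, 0.5]
grip_width: -0.001
[485.7 -83.6  38.7] [-1.  -0.   0.5] 5.55
190 [465.1 -47.3  68.9] [484.9 -46.4  68.2]
196 [465.2 -50.1  69.4] [485.1 -49.2  68.6]
202 [465.2 -53.4  68.4] [485.3 -52.3  68.3]
208 [465.3 -56.4  68.8] [485.5 -55.5  67.8]
214 [464.4 -62.8  60.3] [485.9 -61.   61.7]
220 [464.5 -65.9  60.8] [486.1 -64.8  60.3]
226 [464.6 -69.1  61.2] [486.3 -68.2  60.4]
232 [464.7 -72.2  61.7] [486.5 -71.5  60.6]
238 [464.7 -76.1  60.8] [486.8 -74.8  60.8]
244 [464.6 -80.   59.9] [486.5 -72.3  72.9]
250 [464.8 -83.   61.1] [486.4 -72.1  79.5]
256 [464.9 -86.5  61.1] [486.4 -72.5  84.4]
```

The tip is now at z≈68, its front face at y≈-72, and the plate's rear edge at y≈-58. I'll go 5 mm lower, then push.

```bash
python3 -m pendant '0 0 0.3 0 0 0 0; 0 0 0.5 0 0 0 0; 0.8 0 0.5 0 0 0 0; 1.6 0 0.5 0 0 0 0; 2.6 0 0.5 0 0 0 0'
python3 -m pendant '1 0 0 0 0 0 0; 2 0 0 0 0 0 0; 3 0 0 0 0 0 0; 4 0 0 0 0 0 0; 5 0 0 0 0 0 0'
cat > e.py <<'E'
from h import *
np.set_printoptions(precision=1,suppress=True)
c=capture("wrist");c=capture("wrist");save(c,"we.png");s=observe();print(s["tcp_pos"],s["force"],s["t"])
hsv=cv2.cvtColor(c["img"],cv2.COLOR_RGB2HSV)
for q in(225,250,275,300):
    col=hsv[:,q].astype(int)
    o=np.where((col[:,0]>7)&(col[:,0]<22)&(col[:,1]>170))[0]
    z=c["z_map"][:,q]
    W=np.array([world(c,(r,q)) if z[r]>0 else [0,0,0] for r in range(384)])
    on=np.where((np.arange(384)<(o.min() if len(o) else 240))&(abs(W[:,2]-60)<5))[0]
    if len(o): print(q,"band front",o.min(),world(c,(o.min(),q),68),"back",world(c,(o.max(),q),68),"n",len(o))
    if len(on): print("   ledge end row",on.min(),W[on.min()])
E
python3 e.py
```

```text
t: 6.05
tcp_pos: [485.2, -57.4, 35.2]
orientation: [[-0.057, 0.998, 0.0], [0.998, 0.057, -0.0], [-0.0, 0.0, -1.0]]
force: [0.2, -0.3, 0.1]
grip_width: 0.002
t: 6.55
tcp_pos: [482.3, -7.5, 35.1]
orientation: [[-0.057, 0.998, 0.0], [0.998, 0.057, -0.0], [-0.0, 0.0, -1.0]]
force: [-0.1, -0.8, 0.7]
grip_width: -0.002
[482.   -7.1  35. ] [-0.1 -0.5  0.4] 6.65
250 band front 283 [477.9 -18.1  68. ] back [477.9 -18.1  68. ] n 1
275 band front 367 [495.  -72.5  68. ] back [495.  -72.5  68. ] n 1
   ledge end row 242 [489.7   2.1  60.3]
300 band front 377 [509.9 -79.   68. ] back [509.9 -79.   68. ] n 1
   ledge end row 242 [502.5   3.4  61.4]
```

View pics/we.png

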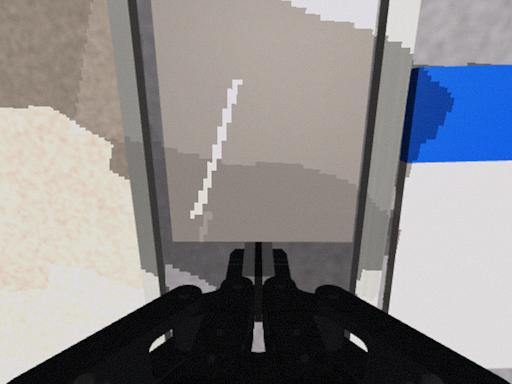

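```bash
cat > tp.py <<'E'
from h import *
np.set_printoptions(precision=1,suppress=True)
c=capture("top");c=capture("top");hsv=cv2.cvtColor(c["img"],cv2.COLOR_RGB2HSV)
for n,lo,hi,z in(("orange",(8,120,100),(22,255,255),68),("blue",(95,120,60),(125,255,255),68),("red",(0,150,80),(6,255,255),60)):
    m=cv2.inRange(hsv,lo,hi); m[:,:150]=0;m[:,300:]=0
    k,l,st,ce=cv2.connectedComponentsWithStats(m)
    for i in range(1,k):
        if st[i,4]>15:
            x,y,w,h,a=st[i]; print(n,st[i],"front/back y at centre",world(c,(ce[i][1],x-.5),z)[:2],world(c,(ce[i][1],x+w-.5),z)[:2],"centroid",world(c,ce[i][::-1],z)[:2])
print(observe()["tcp_pos"])
E
python3 tp.py
```

```text
orange [199 209  13  27 307] front/back y at centre [474.8 166.7] [475.1 123.7] centroid [474.9 144.4]
blue [222 177  12  26 264] front/back y at centre [590.1  92.3] [590.4  52. ] centroid [590.3  72.5]
red [185 177   4  28  93] front/back y at centre [586.3 217.5] [586.4 204.1] centroid [586.3 209.8]
red [186 210   4  29 104] front/back y at centre [472.5 210.8] [472.6 197.5] centroid [472.5 203.7]
[482.3  -8.1  35. ]
```

The wrist view shows the plate's rear edge (row 241) sitting against the fingertips, square in the lane. The band has moved about 62 mm. I'll push on another 65 mm.

```bash
python3 -m pendant '1.2 0 0 0 0 0 0; 2.4 0 0 0 0 0 0; 3.6 0 0 0 0 0 0; 4.6 0 0 0 0 0 0; 5.6 0 0 0 0 0 0'
python3 -m pendant '0.4 0 0 0 0 0 0; 0.9 0 0 0 0 0 0; 0.9 0 0 0 0 0 0; -0.5 0 0 0 0 0 0; -0.5 0 -3 0 0 0 0'
python3 -m pendant '0 0 -4 0 0 0 0; 0 0 -8 0 0 0 0; 2 0 -12 0 0 0 0; 4 0 -12 0 0 0 0; 4 0 -12 0 0 0 0'
python3 tp.py; python3 e.py
```

```text
t: 7.25
tcp_pos: [479.0, 48.7, 35.0]
orientation: [[-0.057, 0.998, -0.0], [0.998, 0.057, 0.0], [0.0, -0.0, -1.0]]
force: [-0.2, -1.1, -0.3]
grip_width: 0.0
t: 7.75
tcp_pos: [478.0, 40.9, 63.0]
orientation: [[-0.056, 0.998, -0.006], [0.998, 0.056, 0.001], [0.001, -0.006, -1.0]]
force: [0.1, 0.7, 0.2]
grip_width: -0.003
t: 8.25
tcp_pos: [477.4, 82.8, 186.0]
orientation: [[-0.058, 0.998, 0.002], [0.998, 0.058, 0.0], [-0.0, 0.002, -1.0]]
force: [-0.1, 0.1, -0.0]
grip_width: -0.002
orange [180 211   7  27 124] front/back y at centre [474.  229.5] [474.1 206.4] centroid [474.  218.6]
blue [222 177  12  15 163] front/back y at centre [606.   92.6] [606.3  52.1] centroid [606.1  72. ]
red [185 177   4  24  77] front/back y at centre [596.9 217.9] [597.  204.4] centroid [597.  210.8]
[477.   81.6 184.5]
[477.   81.4 184.3] [-0.6  0.5 -0.1] 8.45
225 band front 12 [440.7 227.   68. ] back [446.9 -30.2  68. ] n 53
250 band front 12 [461.3 228.2  68. ] back [474.6 -42.5  68. ] n 53
275 band front 12 [481.9 229.3  68. ] back [504.3 -72.5  68. ] n 54
300 band front 12 [502.5 230.5  68. ] back [506.4 191.9  68. ] n 52
```

View pics/we.png

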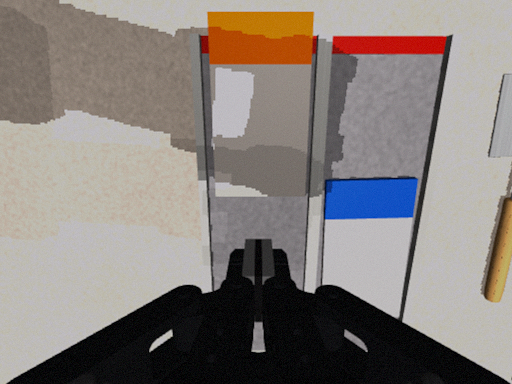

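The wrist view has the band at rows 12–64, and the red strip's outer edge at row 36 on both sides, (204,36) and (388,36). The front juts out by less than the band's width. I'll compute the overhang.

```bash
cat > oh.py <<'E'
from h import *
np.set_printoptions(precision=2,suppress=True)
c=capture("wrist");c=capture("wrist");save(c,"oh.png")
hsv=cv2.cvtColor(c["img"],cv2.COLOR_RGB2HSV).astype(int); h,s=hsv[...,0],hsv[...,1]
red=((h<5)|(h>174))&(s>150); org=(h>7)&(h<22)&(s>170)
def edges(m,lo,hi,z):
    A=[];B=[]
    for q in range(lo,hi,4):
        r=np.where(m[:150,q])[0]
        if len(r)>4: A.append(world(c,(r.min()-.5,q),z)[:2]);B.append(world(c,(r.max()+.5,q),z)[:2])
    return np.array(A),np.array(B)
rf,rb=edges(red,335,445,60); of,ob=edges(org,215,310,68)
d=np.array([-0.058,0.9983])   # lane direction
for n,a in(("red",rf),("red strip back",rb),("front",of),("band back",ob)):
    print(n,len(a),a.mean(0) if len(a) else "", (a@d).mean() if len(a) else "", np.polyfit(a[:,0],a[:,1],1)[0] if len(a)>2 else "")
print("overhang",(of@d).mean()-(rf@d).mean(),"white behind",(ob@d).mean()-(rf@d).mean())
print(observe()["tcp_pos"],observe()["t"])
E
python3 oh.py; python3 - <<'E'
from h import *
L=landmark_of("wrist","ledge_end"); print(L[:1])
E
```

```text
red 28 [582.28 218.96] 184.81814014451928 0.05046343980336338
red strip back 28 [584.92 204.97] 170.69398849654567 0.056450974442185706
front 24 [470.52 229.14] 201.45662325429157 0.056318999378261805
band back 24 [472.87 189.68] 161.93027445671638 0.056483903013249515
overhang 16.638483109772295 white behind -22.8878656878029
[477.11  81.61 184.39] 8.55
[{'at': [39.6, 323.2], 'p': 0.88}]
```

The overhang is 17 mm by the wrist view. I need about 28 mm more for a target of 45. I'll go down behind the plate again and finish slowly.

```bash
python3 -m pendant '-3.7 0 3 0 0 0 0; -3.7 0 7 0 0 0 0; -3.7 0 11 0 0 0 0; -3.7 0 14 0 0 0 0; -3.7 0 14.9 0 0 0 0'
python3 -m pendant '0 0 0 0 0 0 0; 0.6 0 0 0 0 0 0; 1.2 0 0 0 0 0 0; 1.8 0 0 0 0 0 0; 2.4 0 0 0 0 0 0'
```

```text
t: 9.1
tcp_pos: [477.7, 45.3, 34.3]
orientation: [[-0.056, 0.998, -0.005], [0.998, 0.056, 0.001], [0.001, -0.005, -1.0]]
force: [-30.0, 0.5, 98.5]
grip_width: 0.001
t: 9.6
tcp_pos: [478.1, 70.1, 36.3]
orientation: [[-0.057, 0.998, 0.001], [0.998, 0.057, -0.0], [-0.0, 0.001, -1.0]]
force: [-0.5, -0.5, 1.5]
grip_width: 0.001
```

There was a brief 98 N upward force at the end of the descent: the tip touched the ledge in the overshoot. It's now clear at about 1 N. I'll check that nothing shifted before the last stretch.

```bash
python3 tp.py; python3 - <<'E'
from h import *
np.set_printoptions(precision=1,suppress=True)
c=capture("wrist");save(c,"w7.png");s=observe();print(s["tcp_pos"],s["force"],s["t"])
for r in range(214,262,6): print(r,world(c,(r,215)),world(c,(r,262)))
E
```

```text
orange [176 211  13  27 302] front/back y at centre [469.2 242.6] [469.4 199.7] centroid [469.3 220.9]
blue [222 177  13  23 254] front/back y at centre [592.2  92.4] [592.5  48.6] centroid [592.3  71. ]
red [185 177   4  28  95] front/back y at centre [586.3 217.5] [586.4 204.1] centroid [586.4 209.9]
[477.8  70.4  36.1]
[477.9  70.   36.1] [ 0.2 -1.1  0.8] 9.75
214 [455.1  95.4  68.5] [477.6  96.4  67.9]
220 [455.1  92.   67.8] [477.8  93.5  68.3]
226 [455.1  88.6  67.3] [478.   90.3  68.2]
232 [455.3  86.   68.7] [478.2  87.2  68.3]
238 [455.2  82.4  67.9] [478.4  84.1  68.5]
244 [454.4  75.3  60.4] [478.5  81.9  70.6]
250 [454.4  72.   60.7] [478.4  82.4  77.8]
256 [454.6  68.7  61.1] [478.3  82.3  83.4]
```

View pics/w7.png

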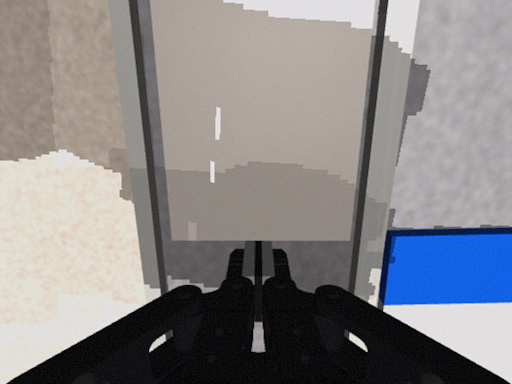

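The plate lies flat with its rear edge (row 241) against the fingertips, and neither the ledge nor the blue plate has moved. Last 16 mm, then back off and lift.

```bash
python3 -m pendant '0.5 0 0 0 0 0 0; 1 0 0 0 0 0 0; 1.3 0 0 0 0 0 0; 1.6 0 0 0 0 0 0; 1.6 0 0 0 0 0 0'
python3 -m pendant '0 0 0 0 0 0 0; -0.7 0 0 0 0 0 0; -1.5 0 0 0 0 0 0; -1.5 0 -2 0 0 0 0; -1.5 0 -5 0 0 0 0'
python3 -m pendant '0 0 -4 0 0 0 0; 0 0 -8 0 0 0 0; 2 0 -11 0 0 0 0; 4 0 -12 0 0 0 0; 4 0 -12 0 0 0 0'
python3 oh.py; python3 tp.py
```

```text
t: 10.25
tcp_pos: [476.9, 85.9, 36.0]
orientation: [[-0.057, 0.998, -0.0], [0.998, 0.057, 0.0], [0.0, -0.0, -1.0]]
force: [-0.4, 0.0, 1.3]
grip_width: 0.001
t: 10.75
tcp_pos: [477.0, 69.6, 85.5]
orientation: [[-0.056, 0.998, -0.004], [0.998, 0.056, 0.0], [0.001, -0.004, -1.0]]
force: [0.2, 0.6, 0.7]
grip_width: -0.001
t: 11.25
tcp_pos: [476.1, 111.2, 207.6]
orientation: [[-0.058, 0.998, 0.004], [0.998, 0.058, 0.0], [0.0, 0.004, -1.0]]
force: [-0.6, 1.0, -0.2]
grip_width: -0.002
red 23 [585.89 219.28] 184.92812657199545 0.05012583335581475
red strip back 23 [588.47 204.99] 170.51340563059506 0.05883121820401083
front 24 [469.31 257.77] 230.11361309471604 0.05910183607938626
band back 24 [471.7  218.76] 191.03242413123291 0.09455099198893033
overhang 45.185486522720595 white behind 6.104297559237466
[475.38 109.82 205.49] 11.35
orange [172 214   2  20  27] front/back y at centre [474.1 256. ] [474.1 249.4] centroid [474.1 253.5]
blue [222 177  13  25 173] front/back y at centre [601.9  92.5] [602.2  48.7] centroid [602.1  69.1]
red [185 177   4  12  44] front/back y at centre [611.5 218.3] [611.6 204.8] centroid [611.6 211.1]
[475.3 109.5 205. ]
```

View pics/oh.png

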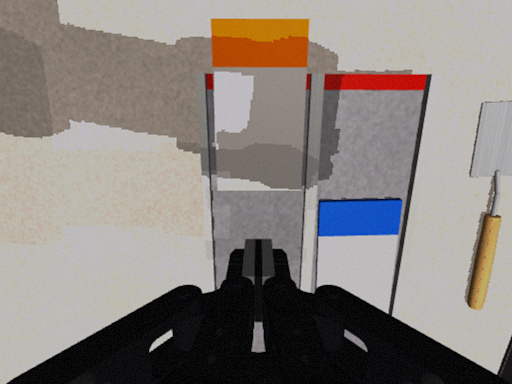

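The picture shows the whole band (rows 19–67) out past the red edge (row 74), with about 5 mm of white behind it. The plate lies flat, the blue plate is where it was, and the fingers touch nothing. I'm handing it in.

```bash
python3 -c "
from cell import *
s=observe();print(s['t'],s['force']);finish_job()"
```

```text
11.45 [0.37781164 0.25187178 0.33126486]
the job is handed in; nothing more can be done
```

I pushed the orange-banded plate about 155 mm along its lane with the closed fingertips. The job was handed in at 11.5 s with the arm clear of everything.

**Last checks:**
- **Overhang:** the last wrist picture puts the front edge about 45 mm past the ledge's red end. The whole band is out, with about 5–6 mm of white behind it. The top camera puts the front at y≈256, against 258 from the wrist camera, but the arm partly hid the band there.
- **Other things:** the plate lies flat in its lane. The blue plate reads within 4 mm of its starting place, with its band partly hidden by the arm. I didn't re-measure the other things on the bench.

**What went wrong on the way:**
- **First pass missed:** the fingers passed over the plate without touching it. The real fingertips end about 29 mm short of the reported TCP. I saw this in the wrist depth and scene images and allowed for it afterwards.
- **Force spike:** on the second descent a fingertip touched the empty part of the ledge. The reading there was 98 N upward with 30 N sideways, about 103 N in all. That is under the 120 N wrist limit, but I only had the reading at the end of that move, so the true peak could have been higher. Nothing appeared to have shifted, and the force was back to about 1 N at the next reading.

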